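# Set ware on a kiln shelf around the posts

## Task

Set the kiln shelf for the firing: stand the jar on the setter disc between the two posts and put its lid on, stand the long-necked bottle on the end disc that is next to the round post, and stand the beaker on the disc behind the jar, on the jar's side away from the robot. Each piece stands upright in the middle of its disc, the lid sits down in the jar's mouth, and no piece may be tipped over on the way.

Things in the scene. Friction and masses are not known exactly. Their poses are not given: they have to be found in the camera images.
- jar_center (a point): Unglazed off-white jar, an open straight cylinder 56 mm across, 60 mm high, loose, starts upright on the table; wall 6 mm, mouth 44 mm inside. The point is its centre, 30 mm above its underside; z is up along it. About 160 g.
- lid_center (a point): The jar's lid, loose, starts on the table knob up: 42 mm high in all. From below: a locating plug 32 mm (bottom) to 37 mm across and 6 mm deep, which goes into the jar's mouth; a disc 56 mm across from 6 to 11 mm, its top rising slightly to 13 mm at the middle; then an upright knob about 18 to 20 mm across from 13 to 42 mm. The point is on the axis, 21 mm above the plug's underside; seated, it is 45 mm above the jar's point. z is up the knob. About 60 g.
- bottle_center (a point): Unglazed round-bellied bottle with a long neck, loose, starts upright, 130 mm high: foot 42 mm across, belly 62 mm across at 34 mm height, neck 22 mm across from 82 to 124 mm height, a lip 28 mm across on top (solid). The point is on the axis, 65 mm above its underside; z is up. About 220 g.
- beaker_center (a point): Unglazed open beaker without handle, loose, starts upright, 85 mm high, 40 mm across at the foot, 44 mm at 30 mm height, 50 mm at the rim, wall 4 mm. The point is its centre, 42.5 mm above its underside; z is up. About 120 g.
- setter_mid_top (a point): Low round off-white setter disc fixed on the brown kiln shelf, 64 mm across, 5 mm thick; the point is the centre of its top face, which is 20 mm above the table (shelf 15 mm + disc 5 mm). The middle disc of the front row, between the two posts. The row on the shelf is: end disc, post, middle disc, post, end disc, 72 mm from centre to centre. Its y axis points along the row to the left end disc, its x axis to the back disc, away from the robot.
- setter_left_top (a point): Low round off-white setter disc fixed on the brown kiln shelf, 64 mm across, 5 mm thick; the point is the centre of its top face, which is 20 mm above the table (shelf 15 mm + disc 5 mm). The end disc at the robot's left (+y) end of the front row.
- setter_right_top (a point): Low round off-white setter disc fixed on the brown kiln shelf, 64 mm across, 5 mm thick; the point is the centre of its top face, which is 20 mm above the table (shelf 15 mm + disc 5 mm). The end disc at the robot's right (-y) end of the front row.
- setter_back_top (a point): Low round off-white setter disc fixed on the brown kiln shelf, 64 mm across, 5 mm thick; the point is the centre of its top face, which is 20 mm above the table (shelf 15 mm + disc 5 mm). The single disc behind the middle one, 95 mm from it on the side away from the robot.
- post_round: Round kiln post fixed on the shelf in the front row, a buff cylinder 36 mm across, 50 mm high, its top 65 mm above the table; either left or right of the middle disc, the square post on the other side. Origin: centre of its underside, 15 mm above the table.
- post_square: Square kiln post fixed on the shelf, 34 by 34 mm, 50 mm high, its top 65 mm above the table. Origin: centre of its underside, 15 mm above the table.

How it is judged:
By the outcome, as a careful person would: the job done as asked, in the order asked, and still so for the second after the job is handed in, with the robot touching nothing.
It also fails if it takes over 109 s, if anything falls off the work surface, if the arm or the gripper's body presses on something with over 40 N, if the wrist force passes 120 N, or if a joint passes its speed limit or range.

## Robot

A 7-joint arm with a two-finger parallel gripper is mounted at the origin on the work surface. World frame = base frame: x ahead of the robot, y to its left, z up, the work surface at z = 0. Lengths are in m, angles in rad, forces in N, time in s.
With the tool pointing down it reaches from about 0.4 to 0.85 m from the base axis. Payload 10.4 kg.
Tool frame: the origin (TCP) lies at the very end of the fingers, on their centre line; the grasp point (between the pads) lies 19 mm behind it; x points along the fingers, z is the direction in which the jaws open and shut, and the axes are right-handed (so a half turn about x gives the same grasp; the last joint's range is limited). The gripper opens to 85 mm and grips with 20 to 120 N. Pads are 22 mm wide; open, the fingers measure 114 mm over their backs; the gripper's body (76 mm by 85 mm) begins 54 mm behind the grasp point. The pads swing forward as they close: fully open they stand 13 mm farther back than shut.
Start: joints at [-1.294, 0.332, -0.065, 1.46, 0.022, 1.35, -0.088], TCP at [0.185, 0.597, 0.231] pointing down, gripper open.
Joint ranges: [-2.6, 2.6], [-0.5, 2.12], [-1.47, 1.34], [0.16, 2.42], [-1.27, 4.41], [0.06, 2.06], [-2.6, 2.6]. Speed limits (rad/s): [2.22, 2.22, 2.79, 2.79, 3.14, 3.14, 3.14].

## Interface

Orientations are given as a unit quaternion [x, y, z, w].
In Python, from workcell import get_obs, camera, camera_info, hand_in gives the robot as it stands.
- The arm moves only by the tool move_arm, never from a script. Its argument "motion" is text: rows parted by semicolons, each of 4 numbers parted by spaces: the shift along the world's x, y, z in m, then the turn about the world's z in rad. In form: tx ty tz spin; .... A call has 1 to 10 rows; each row is the pose to reach, as a shift and turn from the pose commanded when the call began; what a row does not reach only later rows make up. A row lasts 1/8 s, in which the tool goes at most 62.5 mm and 10.7 degrees, less where a joint would pass 70% of its speed; a pose out of reach is approached as far as the arm can. A call with a gripper value outside its range is refused whole. "grip" is the opening, from 0 (shut) to 1 (fully open), set as the call begins (left out, the last holds). The fingers move at their own pace and stop on an object; "force" is the grip in N (left out, the last holds). Time passes only in rows, so rows that repeat a pose let the fingers close. It gives the time, the measured TCP pose, the force and the opening at its end, in the units of the state.
- get_obs(): the state, without advancing time (a new reading comes with each control period).
- camera(name): name is "scene" or "top" or "wrist"; returns (picture, depth): 420x560x3 uint8, red, green, blue; 420x560 float32, m along the optical axis (not along the pixel's ray), 0 where there is no reading.
- camera_info(name): a dict with "camera_matrix" (3x3 intrinsics, pixels), "eye" and "attitude" of the camera in the world. Camera axes: x right, y up, looking along -z (the intrinsics and any distortion apply to the point x, -y, -z); pixel columns grow to the right and rows downward; lengths in m; the calibration is good to about 2 mm. A picture is of the moment at which its call begins: read the wrist's pose just before it. camera_info takes no time and is no camera call; for the wrist camera it gives the pose at the moment of the call.
- hand_in(): hands the job in, once; it reports no verdict.
The state is a dict: "clock": time; "joint_pos": joint angles; "joint_velocities": joint speeds; "tau": joint torques, N m; "position": TCP position; "ee_rot": TCP orientation; "ft_force": force on the tool from outside, world axes, zero at the start; "torque": the same for the moment, N m; "grip_width": opening from 0.0 (shut) to 1.0 (fully open).
Only numpy, scipy, OpenCV 4.12 (cv2) and the standard library are available. Lean on these libraries where they do the work, as an engineer would, in place of code of your own. Each camera call takes 0.05 s, during which the arm holds its last target.

## Working session

There is one attempt and no reset: what is moved stays moved. The work goes in short steps, Python scripts to look and compute and a tool call to move; the robot and the scene stay as the last step left them, time stands still between calls to the robot, and variables do not carry over. Pictures are saved under pics/ and viewed, and the job is handed in when it is done.

Besides the shell and the picture viewer there is one more tool, called after "Emit:" by a JSON object that holds its "api" and its "payload", one argument or row to a line. move_arm: Moves the arm, as the interface text tells. Its arguments: {"type":"object","properties":{"motion":{"type":"string"},"grip":{"type":"number"},"force":{"type":"number"}},"required":["motion"]}

```bash
ls; mkdir -p pics
python3 - <<'E'
from workcell import get_obs, camera, camera_info
import cv2, numpy as np
np.set_printoptions(precision=4,suppress=True)
o=get_obs(); print(o)
for n in ["scene","top"]:
    p,d=camera(n); cv2.imwrite(f"pics/{n}0.png",p[:,:,::-1]); np.save(f"pics/{n}0.npy",d)
    print(n,camera_info(n), (d==0).mean())
print(get_obs()["clock"])
E
```

```text
pics
{'clock': 0.0, 'joint_pos': array([-1.2936,  0.3329, -0.0647,  1.4609,  0.0216,  1.3499, -0.0885]), 'joint_velocities': array([ 0.001 , -0.0005,  0.0002,  0.0014,  0.0001, -0.0002,  0.0023]), 'tau': array([  0.0002, -62.5472,   0.049 , -39.1598,   0.0162,   0.0102,
         0.    ]), 'position': array([0.1845, 0.5968, 0.2305]), 'ee_rot': array([-0.42  ,  0.5695,  0.4194,  0.5687]), 'ft_force': array([ 0.546 , -0.5943, -0.1827]), 'torque': array([ 0.05  ,  0.0154, -0.014 ]), 'grip_width': 0.9996583804009646}
scene {'camera_matrix': array([[419.8553,   0.    , 277.5564],
       [  0.    , 419.8553, 202.5357],
       [  0.    ,   0.    ,   1.    ]]), 'eye': array([1.0073, 0.3332, 0.7501]), 'attitude': array([0.1516, 0.3052, 0.8389, 0.4244])} 0.003937074829931973
top {'camera_matrix': array([[409.429 ,   0.    , 281.8884],
       [  0.    , 409.429 , 206.2626],
       [  0.    ,   0.    ,   1.    ]]), 'eye': array([0.5365, 0.0173, 0.9345]), 'attitude': array([-0.005 ,  0.0075,  0.7162, -0.6979])} 0.0039115646258503405
0.1
```

View pics/scene0.png

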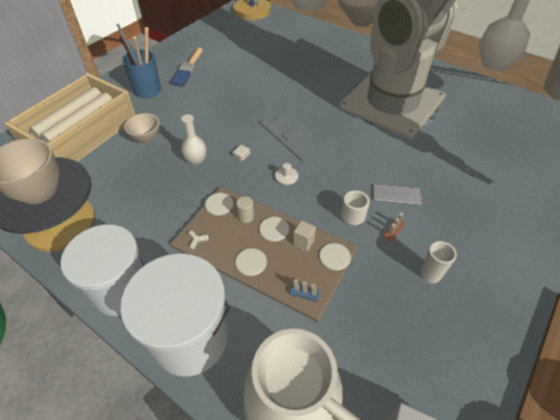

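View pics/top0.png

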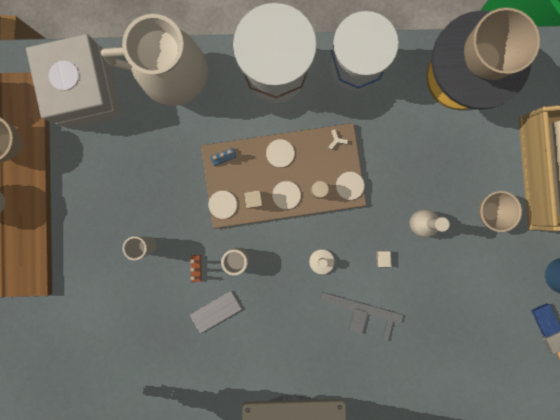

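The top view (image up = +x, left = +y) shows the shelf with discs at about (223,205), (286,195), (350,186) and (280,153). The square post is at (253,200) and the round post at (320,189), so the bottle's disc is the right one. The jar is at (234,263), the lid at (322,262), the bottle's foot near (425,223), and the beaker at (135,248).

```bash
cat > h.py <<'E'
import numpy as np, cv2
from scipy.spatial.transform import Rotation as R
np.set_printoptions(precision=4,suppress=True)
INFO={'scene':dict(K=np.array([[419.8553,0,277.5564],[0,419.8553,202.5357],[0,0,1]]),eye=np.array([1.0073,.3332,.7501]),q=[0.1516,0.3052,0.8389,0.4244]),
'top':dict(K=np.array([[409.429,0,281.8884],[0,409.429,206.2626],[0,0,1]]),eye=np.array([.5365,.0173,.9345]),q=[-0.005,0.0075,0.7162,-0.6979])}
def info(n):
    from workcell import camera_info
    c=camera_info(n); return dict(K=c['camera_matrix'],eye=c['eye'],q=c['attitude'])
def rays(I,uv):
    uv=np.atleast_2d(uv).astype(float);K=I['K']
    d=np.c_[(uv[:,0]-K[0,2])/K[0,0],-(uv[:,1]-K[1,2])/K[1,1],-np.ones(len(uv))]
    return R.from_quat(I['q']).apply(d)
def plane(I,uv,z):
    d=rays(I,uv); return I['eye']+d*((z-I['eye'][2])/d[:,2])[:,None]
def proj(I,P):
    c=R.from_quat(I['q']).inv().apply(np.atleast_2d(P)-I['eye']);K=I['K']
    return np.c_[K[0,0]*c[:,0]/-c[:,2]+K[0,2],K[1,1]*c[:,1]/c[:,2]+K[1,2]]
def cloud(I,d):
    v,u=np.mgrid[:d.shape[0],:d.shape[1]]
    return (I['eye']+rays(I,np.c_[u.ravel(),v.ravel()])*d.reshape(-1,1)).reshape(*d.shape,3)
def circ(xy):
    A=np.c_[xy,np.ones(len(xy))];s=np.linalg.lstsq(A,(xy**2).sum(1),rcond=None)[0]
    c=s[:2]/2;return c,np.sqrt(s[2]+c@c)
def ring(I,pic,uv,z,r0,mask):
    "fit circle to outer contour of mask comp at uv, cast on plane z"
    n,l,st,ce=cv2.connectedComponentsWithStats(mask.astype(np.uint8),connectivity=4)
    k=l[int(uv[1]),int(uv[0])]
    c=max(cv2.findContours((l==k).astype(np.uint8),cv2.RETR_EXTERNAL,cv2.CHAIN_APPROX_NONE)[0],key=len)[:,0]
    P=plane(I,c,z)[:,:2]; return k,circ(P),P
E
python3 - <<'E'
from h import *
for n in['top','scene']:
    I=INFO[n]; pic=cv2.imread(f'pics/{n}0.png'); d=np.load(f'pics/{n}0.npy'); C=cloud(I,d)
    hsv=cv2.cvtColor(pic,cv2.COLOR_BGR2HSV)
    pts={'top':dict(L=(223,205),M=(286,195),Rr=(350,186),B=(280,153),sq=(253,200),rd=(320,189),jar=(234,263),lid=(322,262),bot=(425,223),bottop=(442,224),beak=(135,248),table=(300,330),shelf=(310,160)),
     'scene':dict(L=(335,257),M=(274,229),Rr=(219,204),B=(251,262),sq=(305,228),rd=(245,203),jar=(355,208),lid=(287,176),bot=(194,150),bottop=(188,119),beak=(438,262),table=(150,200),shelf=(230,240))}[n]
    for k,(u,v) in pts.items(): print(n,k,C[v,u],hsv[v,u])
E
```

```text
top L [0.5588 0.1448 0.0232] [ 19  45 209]
top M [0.5775 0.004  0.0216] [ 18  45 202]
top Rr [ 0.5939 -0.1392  0.0225] [ 18  47 208]
top B [0.672  0.015  0.0198] [ 18  46 209]
top sq [0.5667 0.0749 0.0668] [ 18  61 192]
top rd [ 0.5863 -0.0678  0.0666] [ 19  63 191]
top jar [0.4278 0.125  0.0094] [ 18  44 144]
top lid [ 0.4287 -0.0702  0.0417] [ 19  44 208]
top bot [ 0.5087 -0.2855  0.0752] [ 19  46 206]
top bottop [ 0.5078 -0.2985  0.1326] [ 18  48 204]
top beak [0.4688 0.3401 0.0289] [18 42 90]
top table [ 0.2717 -0.02    0.0025] [ 75  18 112]
top shelf [ 0.6551 -0.052   0.016 ] [ 15  89 138]
scene L [0.5669 0.1495 0.021 ] [ 23  30 197]
scene M [0.5844 0.0074 0.022 ] [ 21  34 202]
scene Rr [ 0.6004 -0.1361  0.0194] [ 22  32 198]
scene B [0.6769 0.0182 0.0196] [ 21  33 198]
scene sq [0.5694 0.0752 0.0636] [ 20  46 182]
scene rd [ 0.5911 -0.0639  0.0651] [ 21  49 182]
scene jar [0.461  0.1297 0.0598] [ 21  32 190]
scene lid [ 0.4342 -0.0657  0.0136] [ 21  32 214]
scene bot [ 0.5243 -0.2801  0.0486] [ 27  23 226]
scene bottop [ 0.5108 -0.2949  0.1278] [ 18  32 197]
scene beak [0.5015 0.3241 0.0833] [ 25  31 142]
scene table [ 0.6753 -0.2884 -0.0015] [ 79  17 117]
scene shelf [ 0.6582 -0.0545  0.0137] [ 16  68 127]
```

Run:
```python
import cv2
t=cv2.imread('pics/top0.png');s=cv2.imread('pics/scene0.png')
cv2.imwrite('pics/t_crop.png',cv2.resize(t[110:300,100:470],None,fx=2.1,fy=2.1,interpolation=cv2.INTER_CUBIC))
cv2.imwrite('pics/s_crop.png',cv2.resize(s[100:320,160:480],None,fx=2.5,fy=2.5,interpolation=cv2.INTER_CUBIC))
```

```text
(no output)
```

View pics/t_crop.png

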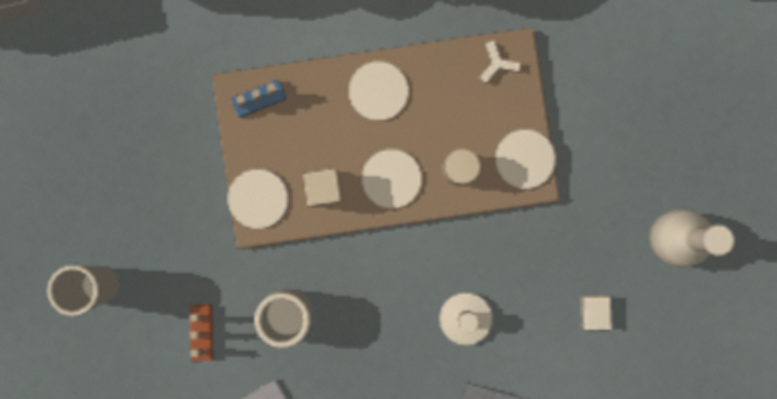

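View pics/s_crop.png

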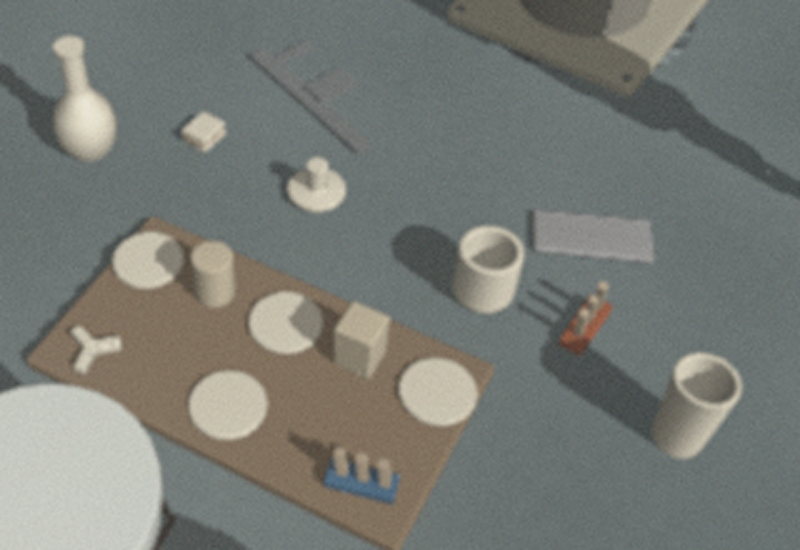

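The close-ups confirm the layout. Obstacles are a red witness-cone pack standing left of the jar (top ~(196,268)), a blue cone pack and a stilt on the shelf away from the discs, and a small block at (384,259). Next I'll measure by contours.

```bash
cat > m1.py <<'E'
from h import *
out={}
for n in['top','scene']:
    I=INFO[n]; pic=cv2.imread(f'pics/{n}0.png')
    lab=cv2.cvtColor(cv2.GaussianBlur(pic,(3,3),0).astype(np.float32)/255,cv2.COLOR_BGR2HSV)
    S=lab[...,1];H=lab[...,0];V=lab[...,2]
    vals={'top':0.265,'scene':0.2}[n]
    m=(H<70)&(H>20)&(S<vals)&(V>.3)
    pts={'top':dict(L=(223,205),M=(281,198),R=(352,183),B=(280,153)),'scene':dict(L=(335,257),M=(270,229),R=(215,204),B=(251,262))}[n]
    vis=pic.copy()
    cc=[]
    for k,uv in pts.items():
        kk,(c,r),P=ring(I,pic,uv,.02,.032,m)
        # robust refit
        for _ in range(3):
            e=abs(np.hypot(*(P-c).T)-.032); g=e<max(.0025,np.percentile(e,50)); c,r=circ(P[g])
        print(n,k,c,r,g.mean(),len(P)); cc.append(c)
        for p in proj(I,np.c_[P,np.full(len(P),.02)]).astype(int): vis[p[1],p[0]]=(0,0,255)
    cc=np.array(cc)
    # joint layout fit
    mod=np.array([[0,.144],[0,0],[0,-.144],[.095,0]])
    mod[:, :]=np.array([[0,.144],[0,0],[0,-.144],[.095,0]])
    a=mod-mod.mean(0);b=cc-cc.mean(0)
    th=np.arctan2((a[:,0]*b[:,1]-a[:,1]*b[:,0]).sum(),(a*b).sum())
    Rm=np.array([[np.cos(th),-np.sin(th)],[np.sin(th),np.cos(th)]])
    fit=a@Rm.T+cc.mean(0); print(n,'theta',th,'\n',fit,'\nres mm',(cc-fit)*1e3)
    cv2.imwrite(f'pics/m_{n}.png',cv2.resize(vis[110:310,180:420] if n=='top' else vis[150:320,150:390],None,fx=3,fy=3,interpolation=0))
E
python3 m1.py
```

```text
top L [0.622  0.0089] 0.12236292642442888 0.4989384288747346 471
top M [0.5781 0.0035] 0.031974140849478805 1.0 82
top R [0.622  0.0089] 0.12236292642442888 0.4989384288747346 471
top B [0.6722 0.0151] 0.03168747549284658 1.0 80
top theta 0.12273295161422272 
 [[ 0.5824  0.1491]
 [ 0.6     0.0062]
 [ 0.6176 -0.1368]
 [ 0.6943  0.0178]] 
res mm [[  39.6146 -140.2019]
 [ -21.8728   -2.7039]
 [   4.3562  145.6317]
 [ -22.0979   -2.7258]]
scene L [0.5536 0.1453] 0.034855157434597606 0.4972067039106145 179
scene M [0.5821 0.005 ] 0.03272019106752868 0.9875 80
scene R [ 0.6002 -0.1377] 0.03320589306587839 0.5 106
scene B [0.6762 0.0166] 0.032427259329905526 1.0 84
scene theta 0.15799503402533627 
 [[ 0.5569  0.1458]
 [ 0.5796  0.0036]
 [ 0.6023 -0.1386]
 [ 0.6734  0.0185]] 
res mm [[-3.3344 -0.4697]
 [ 2.5253  1.4281]
 [-2.0044  0.9528]
 [ 2.8136 -1.9112]]
```

```bash
sed -i "s/(V>.3)$/(V>.3); m=cv2.morphologyEx(m.astype(np.uint8),cv2.MORPH_OPEN,cv2.getStructuringElement(cv2.MORPH_ELLIPSE,(7,7)))/" m1.py; python3 m1.py
```

```text
top L [0.5608 0.1467] 0.032236253134569647 0.9880952380952381 84
top M [0.5782 0.0034] 0.031951621462295104 1.0 82
top R [ 0.5957 -0.1399] 0.032382197032762655 0.9880952380952381 84
top B [0.6722 0.015 ] 0.031662621764155935 1.0 80
top theta 0.1216971207931406 
 [[ 0.5607  0.1464]
 [ 0.5781  0.0034]
 [ 0.5956 -0.1395]
 [ 0.6724  0.015 ]] 
res mm [[ 0.0893  0.3082]
 [ 0.0163 -0.0105]
 [ 0.1089 -0.367 ]
 [-0.2145  0.0693]]
scene L [0.5644 0.1477] 0.03260871874241767 1.0 84
scene M [0.5823 0.0049] 0.03256929635925158 1.0 78
scene R [ 0.5996 -0.1373] 0.03302151606499576 0.8904109589041096 73
scene B [0.6762 0.0166] 0.032427259329905526 1.0 84
scene theta 0.12270944447611759 
 [[ 0.5644  0.148 ]
 [ 0.5821  0.0051]
 [ 0.5997 -0.1378]
 [ 0.6764  0.0167]] 
res mm [[-0.016  -0.2528]
 [ 0.2009 -0.2139]
 [-0.0587  0.5714]
 [-0.1262 -0.1048]]
```

```bash
cat > m2.py <<'E'
from h import *
import sys
def objs(n,pic,I,pts,show=None):
    hsv=cv2.cvtColor(cv2.GaussianBlur(pic,(3,3),0).astype(np.float32)/255,cv2.COLOR_BGR2HSV)
    H,S,V=cv2.split(hsv)
    m=((H<75)&(H>15)&(S>.09)&(V>.25)).astype(np.uint8)
    vis=pic.copy(); vis[m>0]=(0,255,0)
    if show: cv2.imwrite(show,vis)
    return m,vis
if __name__=='__main__':
    for n in['top','scene']:
        I=INFO[n]; pic=cv2.imread(f'pics/{n}0.png')
        m,vis=objs(n,pic,I,None,f'pics/mm_{n}.png')
        pts={'top':dict(jar=(234,263),lid=(322,262),bot=(425,223),beak=(135,248)),'scene':dict(jar=(355,208),lid=(287,176),bot=(194,150),beak=(438,262))}[n]
        for k,uv in pts.items():
            z,r0={'jar':(.06,.028),'lid':(.011,.028),'bot':(.034,.031),'beak':(.085,.025)}[k]
            kk,(c,r),P=ring(I,pic,uv,z,r0,m)
            for _ in range(6):
                e=abs(np.hypot(*(P-c).T)-r0); g=e<max(.002,np.percentile(e,50)); c,r=circ(P[g])
            print(n,k,c,r,g.mean(),len(P))
E
python3 m2.py; python3 -c "
import cv2
t=cv2.imread('pics/mm_top.png');cv2.imwrite('pics/mmt.png',cv2.resize(t[110:300,100:470],None,fx=2.1,fy=2.1))"
```

```text
top jar [0.4368 0.1184] 0.028462256858666945 0.810126582278481 79
top lid [ 0.4267 -0.072 ] 0.02777583835329756 1.0 71
top bot [ 0.5079 -0.2983] 0.030670923783001597 0.5625 96
top beak [0.4736 0.3208] 0.02484028519613261 0.6585365853658537 82
scene jar [0.4577 0.1273] 0.030381334565377296 0.4943820224719101 89
scene lid [ 0.4309 -0.0708] 0.027168118978997933 0.5964912280701754 57
scene bot [ 0.4936 -0.3186] 0.03646107354056718 0.4956521739130435 115
scene beak [0.4994 0.3234] 0.027474085582634814 0.49504950495049505 101
```

View pics/mmt.png

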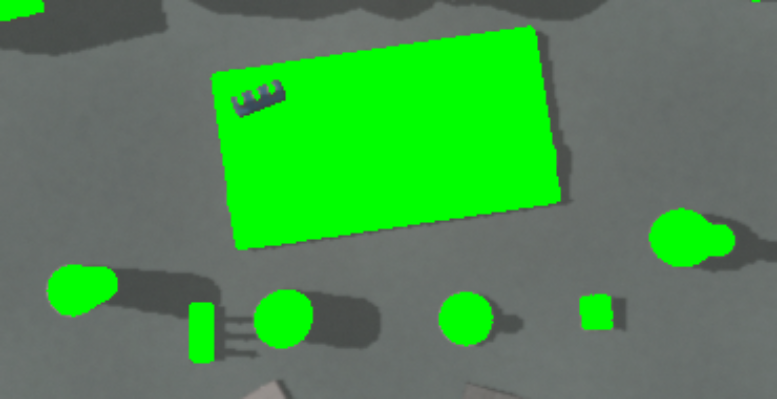

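```bash
cat > m3.py <<'E'
from h import *
from m2 import objs
from scipy.optimize import least_squares
def rimfit(I,m,uv,z,r0,c0):
    k,_,P=ring(I,None,uv,z,r0,m)
    P=np.array(P); c=np.array(c0,float)
    for _ in range(8):
        away=c-I['eye'][:2]; away/=np.linalg.norm(away)
        d=P-c; g=(d@away>-.2*r0)&(abs(np.hypot(*d.T)-r0)<.006)
        f=lambda x:np.hypot(*(P[g]-x).T)-r0
        c=least_squares(f,c,loss='soft_l1',f_scale=.001).x
    return c,np.std(f(c))*1e3,np.mean(f(c))*1e3,g.sum()
if __name__=='__main__':
    for n in['top','scene']:
        I=INFO[n]; pic=cv2.imread(f'pics/{n}0.png'); m,_=objs(n,pic,I,None)
        pts={'top':dict(jar=(234,263),lid=(322,262),bot=(425,223),beak=(135,248)),'scene':dict(jar=(355,208),lid=(287,176),bot=(194,150),beak=(438,262))}[n]
        for k,z,r0,c0 in [('jar',.06,.028,(.438,.120)),('lid',.011,.028,(.427,-.072)),('bot',.13,.014,(.508,-.298)),('beak',.085,.025,(.474,.32))]:
            print(n,k,*rimfit(I,m,pts[k],z,r0,c0))
E
python3 m3.py
```

```text
top jar [0.4362 0.1191] 0.6011902002466791 -0.11014826236924948 43
top lid [ 0.4271 -0.072 ] 0.7614409965596323 -0.08012264755586224 40
top bot [ 0.5078 -0.2995] 0.3889234370525544 -0.016771025118216654 23
top beak [0.4737 0.3208] 0.7492996429341702 -0.24355270179327687 39
scene jar [0.4426 0.1213] 1.1251932801666917 -0.6057291577736206 37
scene lid [ 0.4332 -0.0688] 1.5501506001747745 -0.48909215489549235 25
scene bot [ 0.5132 -0.2951] 1.1612812439227793 -0.6036450288928795 16
scene beak [0.4792 0.3222] 1.1370985937945668 -0.5446290446261636 40
```

Run:
```python
from h import *
from workcell import get_obs
o=get_obs(); M=R.from_quat(o['ee_rot']).as_matrix(); print(M, np.arctan2(M[1,2],M[0,2]), o['position'])
print(info('wrist'))
```

```text
[[-0.0003 -0.9554  0.2954]
 [-0.0012  0.2954  0.9554]
 [-1.     -0.0001 -0.0012]] 1.2709712086347043 [0.1845 0.5968 0.2306]
{'K': array([[322.4139,   0.    , 278.6269],
       [  0.    , 322.4139, 211.3823],
       [  0.    ,   0.    ,   1.    ]]), 'eye': array([0.1188, 0.6169, 0.3734]), 'q': array([-0.1109, -0.0809,  0.5885,  0.7967])}
```

Emit:
{"api": "move_arm", "payload": {
  "motion": "0.026 -0.048 0 -0.115; 0.052 -0.096 0 -0.23; 0.078 -0.144 0 -0.345; 0.104 -0.192 0 -0.46; 0.13 -0.24 0 -0.575; 0.156 -0.288 0 -0.69; 0.182 -0.336 0 -0.805; 0.208 -0.384 0 -0.92; 0.234 -0.432 0 -1.035; 0.2545 -0.477 0 -1.149",
  "grip": 1,
  "force": 40
}}

```text
clock: 1.35
position: [0.4396, 0.1182, 0.2312]
ee_rot: [-0.042, 0.706, 0.042, 0.706]
ft_force: [0.0, 0.7, 0.3]
grip_width: 1.001
```

Emit:
{"api": "move_arm", "payload": {
  "motion": "0 0 0 0; 0 0 0 0"
}}

```text
clock: 1.6
position: [0.4387, 0.1207, 0.2311]
ee_rot: [-0.043, 0.706, 0.044, 0.706]
ft_force: [0.5, -0.1, 1.2]
grip_width: 1.001
```

```bash
cat > shot.py <<'E'
import sys
from h import *
from workcell import camera,get_obs
def shot(n,name):
    I=info(n); p,d=camera(n); pic=np.ascontiguousarray(p[:,:,::-1]); cv2.imwrite(f'pics/{name}.png',pic); np.save(f'pics/{name}.npy',d)
    np.savez(f'pics/{name}.npz',**I); return pic,d,I
if __name__=='__main__':
    for n in sys.argv[2:]: shot(n,sys.argv[1]+'_'+n)
    o=get_obs(); M=R.from_quat(o['ee_rot']).as_matrix()
    print(o['clock'],o['position'],'yaw',np.arctan2(M[1,2],M[0,2]),o['ft_force'],o['grip_width'],o['joint_pos'])
E
python3 shot.py a wrist
```

```text
1.65 [0.4385 0.1212 0.2311] yaw 0.12430862091866067 [-1.0281  0.574   0.0522] 0.9998129257103898 [-0.7878 -0.0695  0.4034  1.9052  0.0281  1.3009 -0.2684]
```

View pics/a_wrist.png

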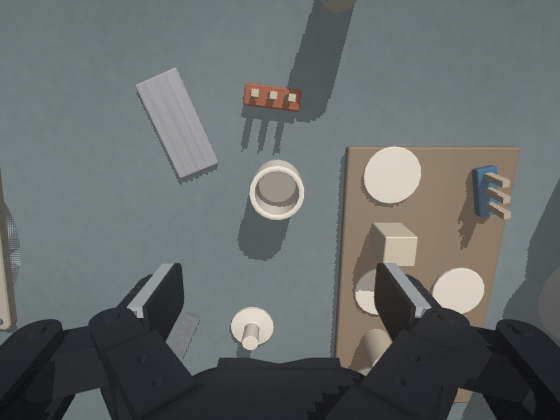

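The wrist view (image right ≈ +x, up ≈ +y) shows the jar rim at about (277,193), the lid at (251,326), and the discs at (392,175), (460,290) and partly (372,290). I'll measure these with this camera as well.

```bash
cat > m4.py <<'E'
from h import *
from m3 import rimfit
def load(name):
    I=dict(np.load(f'pics/{name}.npz')); return I,cv2.imread(f'pics/{name}.png')
def mask(pic,smin=.09,smax=1,vmin=.25):
    H,S,V=cv2.split(cv2.cvtColor(cv2.GaussianBlur(pic,(3,3),0).astype(np.float32)/255,cv2.COLOR_BGR2HSV))
    return ((H<75)&(H>15)&(S>smin)&(S<smax)&(V>vmin)).astype(np.uint8)
if __name__=='__main__':
    I,pic=load('a_wrist')
    hs=cv2.cvtColor(pic,cv2.COLOR_BGR2HSV)
    for p in [(392,175),(460,290),(430,180),(277,215),(255,205),(250,320),(220,320),(264,230)]: print(p,hs[p[1],p[0]])
    m=mask(pic)
    print('jar',rimfit(I,m,(277,217),.06,.028,(.438,.12)))
    print('lid',rimfit(I,m,(245,315),.011,.028,(.428,-.071)))
    m2=mask(pic,.0,.2)
    k=cv2.morphologyEx(m2,cv2.MORPH_OPEN,cv2.getStructuringElement(cv2.MORPH_ELLIPSE,(9,9)))
    for nm,uv,c0 in [('L',(392,175),(.5625,.147)),('B',(460,290),(.674,.016))]:
        kk,(c,r),P=ring(I,pic,uv,.02,.032,k); print(nm,c,r,len(P))
    v=pic.copy(); v[m2>0]=(0,255,0); cv2.imwrite('pics/mv.png',v)
E
python3 m4.py
```

```text
(392, 175) [ 20  27 218]
(460, 290) [ 20  27 214]
(430, 180) [ 15  68 143]
(277, 215) [ 21  18 232]
(255, 205) [ 19  26 217]
(250, 320) [ 23  23 222]
(220, 320) [ 93  18 128]
(264, 230) [99 20 91]
jar (array([0.4365, 0.1214]), np.float64(0.993744652829481), np.float64(-0.6871972184013394), np.int64(88))
lid (array([ 0.4277, -0.0705]), np.float64(1.8701146686675039), np.float64(-0.5100247016873611), np.int64(55))
L [0.5612 0.1461] 0.03205880885487792 165
B [0.673  0.0172] 0.031295577133535264 137
```

Emit:
{"api": "move_arm", "payload": {
  "motion": "-0.0015 0 -0.05 0; -0.0015 0 -0.10 0; -0.0015 0 -0.145 0; -0.0015 0 -0.175 0; -0.0015 0 -0.195 0; -0.0015 0 -0.208 0; -0.0015 0 -0.211 0; -0.0015 0 -0.211 0",
  "grip": 1
}}

```text
clock: 2.65
position: [0.4378, 0.1205, 0.0207]
ee_rot: [-0.043, 0.706, 0.043, 0.706]
ft_force: [-0.7, -0.6, 0.1]
grip_width: 0.999
```

Emit:
{"api": "move_arm", "payload": {
  "motion": "0 0 0 0; 0 0 0 0; 0 0 0 0; 0 0 0 0; 0 0 0 0; 0 0 0 0",
  "grip": 0.4,
  "force": 30
}}

```text
clock: 3.4
position: [0.4379, 0.1204, 0.0211]
ee_rot: [-0.043, 0.706, 0.043, 0.706]
ft_force: [-2.3, -1.1, 7.5]
grip_width: 0.665
```

Emit:
{"api": "move_arm", "payload": {
  "motion": "0 0 0.01 0; 0 0 0.03 0; 0 0 0.06 0; 0 0 0.1 0; 0 0 0.12 0; 0 0 0.12 0; 0 0 0.12 0"
}}

```text
clock: 4.28
position: [0.437, 0.12, 0.1396]
ee_rot: [-0.043, 0.706, 0.043, 0.705]
ft_force: [-0.5, 0.2, -2.3]
grip_width: 0.655
```

```bash
python3 shot.py b wrist top
```

```text
4.375 [0.4369 0.1198 0.1393] yaw 0.12199182958461742 [ 0.3842  0.0641 -1.3077] 0.6621140984236422 [-0.7894  0.0174  0.4285  2.031  -0.0077  1.0966 -0.2355]
```

View pics/b_wrist.png

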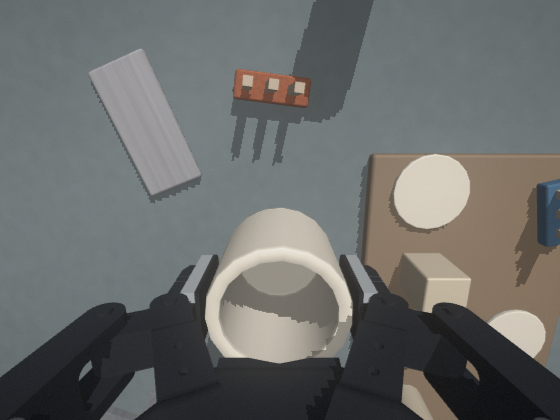

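View pics/b_top.png

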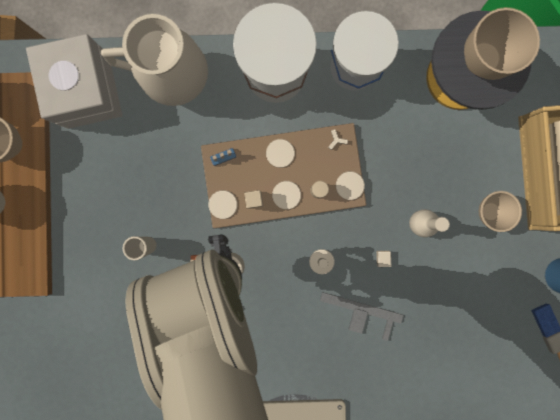

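Run:
```python
from h import *
from m4 import load
I,pic=load('b_wrist'); d=np.load('pics/b_wrist.npy'); C=cloud(I,d)
print(I['eye'])
sub=C[230:360,195:365].reshape(-1,3)
col=cv2.cvtColor(pic,cv2.COLOR_BGR2HSV)[230:360,195:365].reshape(-1,3)
w=(col[:,0]<32)&(col[:,0]>10)&(col[:,2]>190)
zs=sub[w][:,2]; print(np.percentile(zs,[5,25,50,75,90,95,99]))
g=w&(abs(sub[:,2]-np.percentile(zs,93))<.004)
P=sub[g][:,:2]
from scipy.optimize import least_squares
f=lambda x:np.hypot(*(P-x).T)-.025
s=least_squares(f,[.437,.12],loss='soft_l1',f_scale=.002); print(s.x,g.sum(),np.std(f(s.x)))
for u,v in[(280,255),(215,310),(345,310),(280,248),(280,262)]: print(u,v,C[v,u],plane(I,(u,v),.1785))
```

```text
[0.429  0.188  0.2823]
[0.1508 0.1673 0.1777 0.1785 0.1789 0.1792 0.1798]
[0.4375 0.1194] 3504 0.0014067993102396485
280 255 [0.4349 0.1432 0.1785] [[0.4349 0.1432 0.1785]]
215 310 [0.4139 0.1184 0.1782] [[0.4139 0.1186 0.1785]]
345 310 [0.4615 0.124  0.1777] [[0.4612 0.1245 0.1785]]
280 248 [0.4346 0.1458 0.1784] [[0.4346 0.1458 0.1785]]
280 262 [0.4384 0.1163 0.1255] [[0.4352 0.1406 0.1785]]
```

Emit:
{"api": "move_arm", "payload": {
  "motion": "0.035 -0.029 0 0; 0.07 -0.058 0 0; 0.105 -0.087 0 0; 0.13 -0.107 0 0; 0.1415 -0.1155 0 0; 0.1415 -0.1155 0 0; 0.1415 -0.1155 0 0; 0.1415 -0.1155 0 0"
}}

```text
clock: 5.38
position: [0.5785, 0.0057, 0.1404]
ee_rot: [-0.043, 0.706, 0.044, 0.706]
ft_force: [1.0, -0.2, -1.7]
grip_width: 0.659
```

```bash
python3 shot.py c wrist scene
```

```text
5.475 [0.5788 0.0054 0.1405] yaw 0.1230270197958281 [ 0.5174  0.1301 -0.7571] 0.6583607831121233 [-0.5524  0.3253  0.5603  1.7277 -0.1886  1.1421  0.1861]
```

View pics/c_wrist.png

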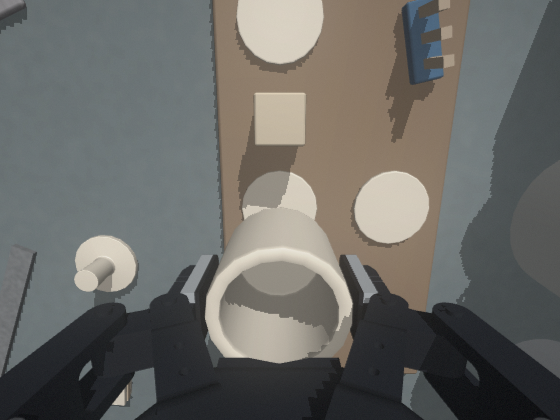

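View pics/c_scene.png

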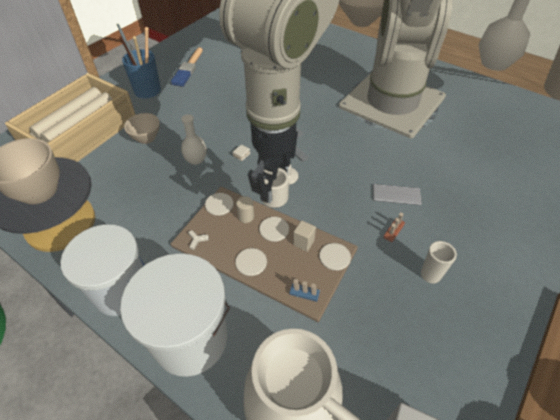

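The wrist view shows the jar gripped above the middle disc, whose far arc appears at about (280,175). The back disc is at (392,207), the left disc at (280,20) and the square post's top at (280,118).

```bash
cat > m5.py <<'E'
from h import *
from m4 import load,mask
from scipy.optimize import least_squares
def fixfit(P,c0,r0,tol=.004):
    c=np.array(c0,float)
    for _ in range(8):
        e=np.hypot(*(P-c).T)-r0; g=abs(e)<tol
        f=lambda x:np.hypot(*(P[g]-x).T)-r0
        c=least_squares(f,c,loss='soft_l1',f_scale=.001).x
    return c,g.sum(),np.std(f(c))*1e3,np.mean(f(c))*1e3
def disc(I,pic,uv,c0,z=.02,r=.032,smax=.2,vmin=.25,op=5):
    m=mask(pic,0,smax,vmin); m=cv2.morphologyEx(m,cv2.MORPH_OPEN,cv2.getStructuringElement(cv2.MORPH_ELLIPSE,(op,op)))
    k,_,P=ring(I,pic,uv,z,r,m); 
    # drop contour points at image border
    return fixfit(P,c0,r)
def rim(I,d,box,ztop,c0,rm):
    u0,u1,v0,v1=box; P=cloud(I,d)[v0:v1,u0:u1].reshape(-1,3); g=abs(P[:,2]-ztop)<.003
    return fixfit(P[g][:,:2],c0,rm,.006), np.median(P[g][:,2])
E
python3 - <<'E'
from m5 import *
I,pic=load('c_wrist'); d=np.load('pics/c_wrist.npy')
hs=cv2.cvtColor(pic,cv2.COLOR_BGR2HSV)
for p in [(392,207),(270,190),(300,190),(280,118),(350,120)]: print(p,hs[p[1],p[0]])
print('B',disc(I,pic,(392,207),(.673,.016)))
print('L',disc(I,pic,(280,20),(.561,.147)))
print('M',disc(I,pic,(300,185),(.579,.004)))
C=cloud(I,d)
print('jar',rim(I,d,(195,365,230,360),.1795,(.5788,.005),.025))
print(C[207,392],C[118,280])
m=mask(pic,0,.24); g=(abs(C[...,2]-.065)<.004); g[:60]=0;g[180:]=0;g[:,:230]=0;g[:,340:]=0
P=C[g]; print('sq',cv2.minAreaRect((P[:,:2]*1e3).astype(np.float32)),P.mean(0))
E
```

```text
(392, 207) [ 20  28 211]
(270, 190) [ 18  29 149]
(300, 190) [ 18  28 213]
(280, 118) [ 19  42 195]
(350, 120) [ 15  65 141]
B (array([0.673 , 0.0146]), np.int64(212), np.float64(0.2775816743475914), np.float64(-0.016104256415795548))
L (array([0.5618, 0.1453]), np.int64(177), np.float64(0.6354964395196852), np.float64(-0.27377221433864896))
M (array([0.5792, 0.003 ]), np.int64(140), np.float64(0.6305162871777481), np.float64(0.07786030731241587))
jar ((array([0.5786, 0.0054]), np.int64(5707), np.float64(2.1563347864569575), np.float64(-0.07959014891533264)), np.float64(0.17901333014924384))
[0.674  0.0156 0.02  ] [0.5709 0.0752 0.0659]
sq ((570.6224365234375, 74.46061706542969), (34.04682159423828, 33.5765495300293), 6.949200630187988) [0.5704 0.0746 0.0651]
```

Emit:
{"api": "move_arm", "payload": {
  "motion": "0 -0.0023 -0.02 0; 0 -0.0023 -0.05 0; 0 -0.0023 -0.075 0; 0 -0.0023 -0.088 0; 0 -0.0023 -0.094 0; 0 -0.0023 -0.096 0; 0 -0.0023 -0.096 0; 0 -0.0023 -0.096 0"
}}

```text
clock: 6.48
position: [0.5794, 0.0024, 0.0449]
ee_rot: [-0.043, 0.705, 0.043, 0.706]
ft_force: [0.3, 0.0, -1.1]
grip_width: 0.657
```

```bash
python3 shot.py d wrist
python3 - <<'E'
from m5 import *
I,pic=load('d_wrist'); d=np.load('pics/d_wrist.npy');C=cloud(I,d)
print('jar',rim(I,d,(195,365,230,360),.083,(.579,.003),.025))
print('B',disc(I,pic,(440,207),(.673,.0146)))
E
```

```text
6.525 [0.5794 0.0024 0.0448] yaw 0.12198574790079081 [-0.3051 -0.6773 -1.0734] 0.653904342369535 [-0.5094  0.4456  0.5224  1.8035 -0.2656  0.9615  0.246 ]
jar ((array([0.5795, 0.0024]), np.int64(5930), np.float64(2.065376762261363), np.float64(-0.2866805846455374)), np.float64(0.08343173792223188))
B (array([0.6727, 0.0149]), np.int64(315), np.float64(0.3230848254488873), np.float64(-0.030280812720143026))
```

View pics/d_wrist.png

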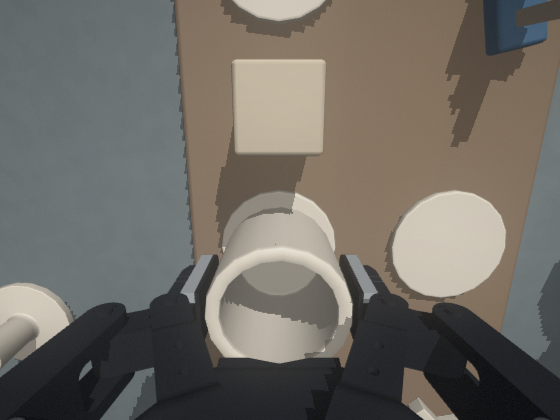

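The jar hangs 3 to 4 mm above the disc and within 1 mm of its centre. I'll lower it until it touches.

Emit:
{"api": "move_arm", "payload": {
  "motion": "-0.0005 0.0006 -0.002 0; -0.0005 0.0006 -0.0035 0; -0.0005 0.0006 -0.0045 0; -0.0005 0.0006 -0.0045 0; -0.0005 0.0006 -0.0045 0"
}}

```text
clock: 7.15
position: [0.5786, 0.0031, 0.0412]
ee_rot: [-0.043, 0.706, 0.043, 0.706]
ft_force: [-8.0, 0.7, 17.7]
grip_width: 0.661
```

Emit:
{"api": "move_arm", "payload": {
  "motion": "0 0 0.0008 0; 0 0 0.0008 0"
}}

```text
clock: 7.4
position: [0.5786, 0.0031, 0.0412]
ee_rot: [-0.043, 0.706, 0.043, 0.706]
ft_force: [-4.3, 0.3, 8.8]
grip_width: 0.661
```

Emit:
{"api": "move_arm", "payload": {
  "motion": "0 0 0 0; 0 0 0 0; 0 0 0 0; 0 0 0 0",
  "grip": 0.9
}}

```text
clock: 7.9
position: [0.5786, 0.0029, 0.0406]
ee_rot: [-0.043, 0.706, 0.043, 0.706]
ft_force: [-0.4, 0.7, -0.2]
grip_width: 0.897
```

Emit:
{"api": "move_arm", "payload": {
  "motion": "0 0 0.02 0; 0 0 0.06 0; 0 0 0.10 0; 0 0 0.13 0; 0 0 0.14 0; 0 0 0.14 0"
}}

```text
clock: 8.65
position: [0.5787, 0.003, 0.1812]
ee_rot: [-0.043, 0.705, 0.043, 0.706]
ft_force: [0.8, -0.2, -0.9]
grip_width: 0.899
```

```bash
python3 shot.py e wrist
python3 - <<'E'
from m5 import *
I,pic=load('e_wrist'); d=np.load('pics/e_wrist.npy');C=cloud(I,d)
z=C[200:400,150:400,2]; 
print('jar',rim(I,d,(170,390,200,370),.080,(.579,.003),.025))
print('B',disc(I,pic,(385,197),(.673,.0146)))
E
```

```text
8.7 [0.5782 0.003  0.1802] yaw 0.12211165240592385 [-0.8865  0.1508 -1.1841] 0.9010581188376748 [-0.5646  0.2866  0.5759  1.6846 -0.1648  1.2196  0.1719]
jar ((array([0.5786, 0.0025]), np.int64(887), np.float64(1.7199478905067287), np.float64(-0.18955865138143835)), np.float64(0.07995447188074864))
B (array([0.6731, 0.0146]), np.int64(186), np.float64(0.2793568885977012), np.float64(-0.0813065385873962))
```

View pics/e_wrist.png

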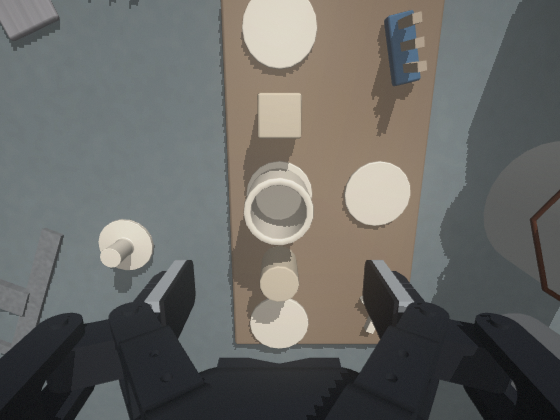

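The jar is standing on the middle disc, less than 1 mm off centre. Next is the lid, at (125,245) in this view.

Run:
```python
from m5 import *
I,pic=load('e_wrist'); d=np.load('pics/e_wrist.npy');C=cloud(I,d)
P=C[210:290,80:170].reshape(-1,3); 
k=P[P[:,2]>.036]; print('knob',k.mean(0),len(k),k[:,2].max())
print('knobfit',fixfit(k[k[:,2]>.039][:,:2],k.mean(0)[:2],.006,.02)[0], (k[k[:,2]>.039][:,:2].min(0)+k[k[:,2]>.039][:,:2].max(0))/2)
m=mask(pic,.03,.2); kk,_,Q=ring(I,pic,(130,235),.011,.028,m); print('lid',fixfit(Q,(.428,-.071),.028))
print(C[245,125],C[225,125])
```

```text
knob [ 0.4823 -0.0303  0.1315] 779 0.3239682491260023
knobfit [ 0.4823 -0.0303] [ 0.4939 -0.0059]
lid (array([ 0.4282, -0.0722]), np.int64(143), np.float64(0.8641002428850308), np.float64(0.1371009303753181))
[ 0.4336 -0.0664  0.0243] [ 0.4284 -0.0499  0.0126]
  ret = _var(a, axis=axis, dtype=dtype, out=out, ddof=ddof,
  arrmean = um.true_divide(arrmean, div, out=arrmean,
  ret = ret.dtype.type(ret / rcount)
  return _methods._mean(a, axis=axis, dtype=dtype,
  ret = ret.dtype.type(ret / rcount)
```

Emit:
{"api": "move_arm", "payload": {
  "motion": "-0.05 -0.025 0 0; -0.1 -0.05 0 0; -0.14 -0.07 -0.01 0; -0.1505 -0.0753 -0.03 0; -0.1505 -0.0753 -0.04 0; -0.1505 -0.0753 -0.04 0; -0.1505 -0.0753 -0.04 0",
  "grip": 0.6
}}

```text
clock: 9.57
position: [0.4288, -0.0721, 0.1409]
ee_rot: [-0.044, 0.706, 0.043, 0.706]
ft_force: [-0.2, 0.7, 1.2]
grip_width: 0.595
```

```bash
python3 shot.py f wrist
```

```text
9.625 [ 0.4288 -0.0722  0.141 ] yaw 0.12251540253408585 [0.3008 0.2264 0.209 ] 0.6023947239866368 [-0.5697 -0.049   0.6259  2.0798  0.0329  1.1014  0.1633]
```

View pics/f_wrist.png

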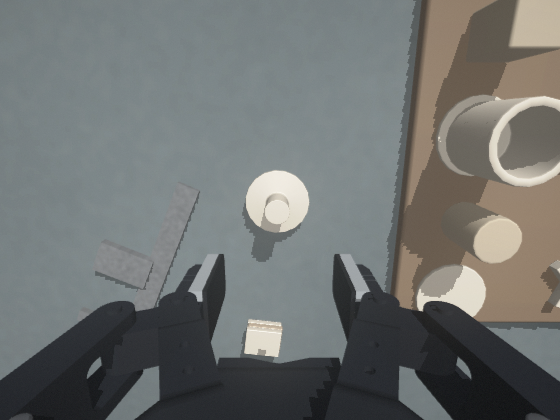

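Run:
```python
from m5 import *
I,pic=load('f_wrist'); d=np.load('pics/f_wrist.npy');C=cloud(I,d)
P=C[165:240,240:315].reshape(-1,3); 
k=P[P[:,2]>.0385]; print('knob',k.mean(0),len(k),k[:,2].max(),np.ptp(k,axis=0))
m=mask(pic,.03,.2); kk,_,Q=ring(I,pic,(260,190),.011,.028,m); print('lid',fixfit(Q,(.428,-.071),.028))
```

```text
knob [ 0.427  -0.0696  0.0514] 518 0.2835738126125418 [0.0196 0.0782 0.2448]
lid (array([ 0.4274, -0.0726]), np.int64(177), np.float64(0.3059363507055877), np.float64(-0.502012708657597))
```

Emit:
{"api": "move_arm", "payload": {
  "motion": "-0.0013 -0.0003 -0.04 0; -0.0013 -0.0003 -0.08 0; -0.0013 -0.0003 -0.105 0; -0.0013 -0.0003 -0.12 0; -0.0013 -0.0003 -0.125 0; -0.0013 -0.0003 -0.125 0"
}}

```text
clock: 10.38
position: [0.4272, -0.0727, 0.0161]
ee_rot: [-0.043, 0.706, 0.043, 0.706]
ft_force: [-0.0, -0.1, -0.0]
grip_width: 0.597
```

Emit:
{"api": "move_arm", "payload": {
  "motion": "0 0 0 0; 0 0 0 0; 0 0 0 0; 0 0 0 0; 0 0 0 0; 0 0 0 0",
  "grip": 0,
  "force": 25
}}

```text
clock: 11.12
position: [0.4273, -0.0726, 0.0163]
ee_rot: [-0.043, 0.705, 0.043, 0.706]
ft_force: [-1.3, 0.7, 6.6]
grip_width: 0.206
```

Emit:
{"api": "move_arm", "payload": {
  "motion": "0 0 0.01 0; 0 0 0.03 0; 0 0 0.07 0; 0 0 0.11 0; 0 0 0.14 0; 0 0 0.145 0; 0 0 0.145 0"
}}

```text
clock: 12.0
position: [0.4265, -0.0726, 0.1604]
ee_rot: [-0.043, 0.706, 0.043, 0.706]
ft_force: [-0.9, -0.1, -0.5]
grip_width: 0.209
```

```bash
python3 shot.py g wrist
```

```text
12.05 [ 0.4262 -0.0727  0.1599] yaw 0.12196914479786837 [-0.5405  0.2253 -1.041 ] 0.20825585051189663 [-0.5984 -0.0851  0.644   2.0621  0.0561  1.1492  0.1429]
```

View pics/g_wrist.png

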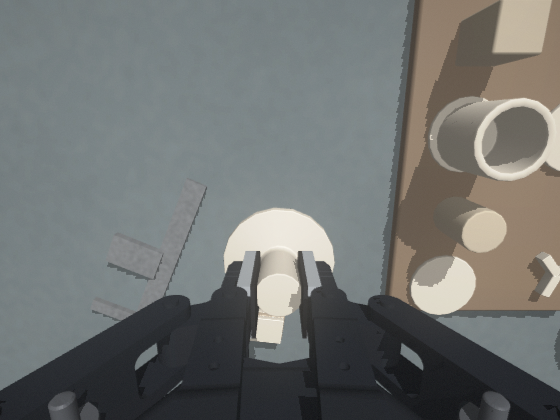

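The knob is gripped (opening 17.7 mm) and the lid hangs level. I'll check its offset and tilt against the TCP.

Run:
```python
from m5 import *
I,pic=load('g_wrist'); d=np.load('pics/g_wrist.npy');C=cloud(I,d)
m=mask(pic,.0,.25,.5)
P=C[205:275,220:340].reshape(-1,3); g=(abs(P[:,2]-.156)<.004); Q=P[g]; print(len(Q),Q.mean(0))
A=np.c_[Q[:,:2]-Q[:,:2].mean(0),np.ones(len(Q))]; print('tilt',np.linalg.lstsq(A,Q[:,2],rcond=None)[0])
mm=np.zeros(m.shape,np.uint8); mm[200:300,215:345]=(abs(C[200:300,215:345,2]-.156)<.005)
c=max(cv2.findContours(mm,cv2.RETR_EXTERNAL,cv2.CHAIN_APPROX_NONE)[0],key=len)[:,0]; c=c[c[:,1]<255]
print(fixfit(plane(I,c,.155)[:,:2],(.4265,-.0727),.028,.003))
```

```text
4100 [ 0.4249 -0.0586  0.156 ]
tilt [ 0.0055 -0.0509  0.156 ]
(array([ 0.4266, -0.0727]), np.int64(142), np.float64(0.3611730372188951), np.float64(-0.11714403528611907))
```

Emit:
{"api": "move_arm", "payload": {
  "motion": "0.04 0.02 0 0; 0.08 0.04 0 0; 0.12 0.06 0 0; 0.145 0.072 0 0; 0.152 0.0754 0 0; 0.152 0.0754 -0.02 0; 0.152 0.0754 -0.04 0; 0.152 0.0754 -0.05 0; 0.152 0.0754 -0.05 0; 0.152 0.0754 -0.05 0"
}}

```text
clock: 13.3
position: [0.579, 0.0025, 0.1113]
ee_rot: [-0.043, 0.705, 0.043, 0.706]
ft_force: [0.6, -0.7, -1.3]
grip_width: 0.211
```

```bash
python3 shot.py i wrist
```

```text
13.35 [0.5791 0.0026 0.1114] yaw 0.12178859869005992 [-0.0452  0.1965 -0.3427] 0.2086170366231115 [-0.5876  0.369   0.6142  1.758  -0.2371  1.0881  0.2274]
```

View pics/i_wrist.png

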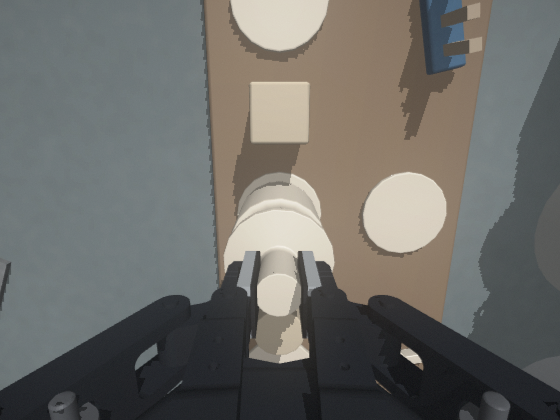

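Emit:
{"api": "move_arm", "payload": {
  "motion": "-0.0004 0 -0.006 0; -0.0004 0 -0.011 0; -0.0004 0 -0.015 0; -0.0004 0 -0.018 0; -0.0004 0 -0.0195 0; -0.0004 0 -0.0195 0"
}}

```text
clock: 14.1
position: [0.5783, 0.0027, 0.0911]
ee_rot: [-0.043, 0.706, 0.043, 0.706]
ft_force: [0.1, 0.3, -0.1]
grip_width: 0.204
```

Emit:
{"api": "move_arm", "payload": {
  "motion": "0 0 -0.001 0; 0 0 -0.002 0; 0 0 -0.002 0"
}}

```text
clock: 14.48
position: [0.5788, 0.0027, 0.0904]
ee_rot: [-0.043, 0.705, 0.043, 0.706]
ft_force: [-3.5, 1.3, 11.7]
grip_width: 0.207
```

Emit:
{"api": "move_arm", "payload": {
  "motion": "0 0 0.001 0; 0 0 0.001 0"
}}

```text
clock: 14.72
position: [0.5786, 0.0028, 0.0904]
ee_rot: [-0.043, 0.706, 0.043, 0.706]
ft_force: [-0.5, 0.6, 2.6]
grip_width: 0.211
```

Emit:
{"api": "move_arm", "payload": {
  "motion": "0 0 0 0; 0 0 0 0; 0 0 0 0",
  "grip": 0.6
}}

```text
clock: 15.1
position: [0.5783, 0.0028, 0.09]
ee_rot: [-0.043, 0.706, 0.043, 0.706]
ft_force: [0.2, 0.2, 0.6]
grip_width: 0.598
```

Emit:
{"api": "move_arm", "payload": {
  "motion": "0 0 0.02 0; 0 0 0.05 0; 0 0 0.09 0; 0 0 0.11 0; 0 0 0.11 0"
}}

```text
clock: 15.72
position: [0.5795, 0.0026, 0.2029]
ee_rot: [-0.043, 0.704, 0.043, 0.707]
ft_force: [0.2, 0.2, 0.4]
grip_width: 0.599
```

```bash
python3 shot.py j wrist
python3 - <<'E'
from m5 import *
I,pic=load('j_wrist'); d=np.load('pics/j_wrist.npy');C=cloud(I,d)
P=C[170:260,230:330].reshape(-1,3); g=(abs(P[:,2]-.086)<.004); Q=P[g]; print(len(Q),Q.mean(0))
k=P[(P[:,2]>.11)&(P[:,2]<.121)]; print('knob',k.mean(0),len(k))
print('B',disc(I,pic,(380,200),(.673,.0146)))
E
```

```text
15.775 [0.5787 0.0027 0.2013] yaw 0.12191143395857935 [ 0.2789 -0.5433 -0.1967] 0.5992046958771063 [-0.6205  0.2764  0.6446  1.6615 -0.1738  1.2596  0.1809]
2684 [0.5782 0.0053 0.086 ]
knob [0.5785 0.0032 0.1159] 560
B (array([0.6729, 0.0146]), np.int64(175), np.float64(0.3088779056635208), np.float64(-0.08230282353359995))
```

View pics/j_wrist.png

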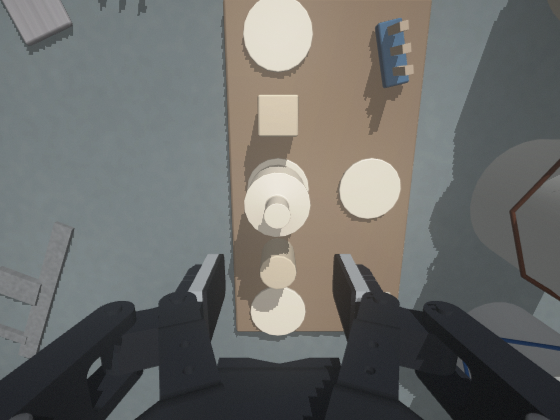

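The lid is seated: the knob top measures z = 0.116 as expected, and it is centred. Moving on to the bottle.

Emit:
{"api": "move_arm", "payload": {
  "motion": "-0.01 -0.05 0.02 0; -0.022 -0.1 0.035 0; -0.035 -0.15 0.035 0; -0.046 -0.2 0.035 0; -0.058 -0.25 0.035 0; -0.068 -0.29 0.035 0; -0.07 -0.302 0.035 0; -0.07 -0.302 0.035 0; -0.07 -0.302 0.035 0",
  "grip": 0.7
}}

```text
clock: 16.9
position: [0.5091, -0.2976, 0.2347]
ee_rot: [-0.044, 0.706, 0.044, 0.706]
ft_force: [1.1, 0.7, -0.5]
grip_width: 0.698
```

```bash
python3 shot.py k wrist
python3 - <<'E'
from m5 import *
I,pic=load('k_wrist'); d=np.load('pics/k_wrist.npy');C=cloud(I,d)
g=(abs(C[...,2]-.13)<.004)&(np.hypot(C[...,0]-.508,C[...,1]+.299)<.025); Q=C[g];print('lip',len(Q),Q.mean(0),np.ptp(Q,axis=0))
E
```

```text
16.95 [ 0.5091 -0.2975  0.2348] yaw 0.12443409913585246 [-0.3609  0.2471  0.0143] 0.6983747035957608 [-0.1971  0.3108  0.8057  1.5896 -0.2291  1.3397  0.762 ]
lip 941 [ 0.5084 -0.2993  0.1301] [0.0272 0.0277 0.0059]
```

View pics/k_wrist.png

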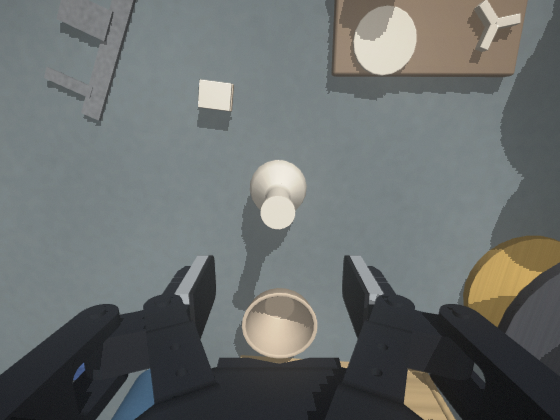

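Emit:
{"api": "move_arm", "payload": {
  "motion": "-0.0007 -0.0016 -0.04 0; -0.0007 -0.0016 -0.08 0; -0.0007 -0.0016 -0.115 0; -0.0007 -0.0016 -0.138 0; -0.0007 -0.0016 -0.148 0; -0.0007 -0.0016 -0.149 0; -0.0007 -0.0016 -0.149 0"
}}

```text
clock: 17.82
position: [0.5083, -0.3009, 0.0871]
ee_rot: [-0.043, 0.705, 0.043, 0.706]
ft_force: [-0.8, 0.6, 0.8]
grip_width: 0.7
```

Emit:
{"api": "move_arm", "payload": {
  "motion": "0 0 0 0; 0 0 0 0; 0 0 0 0; 0 0 0 0; 0 0 0 0; 0 0 0 0",
  "grip": 0,
  "force": 35
}}

```text
clock: 18.58
position: [0.5082, -0.301, 0.0867]
ee_rot: [-0.043, 0.705, 0.043, 0.706]
ft_force: [0.3, 0.4, 5.4]
grip_width: 0.263
```

Emit:
{"api": "move_arm", "payload": {
  "motion": "0 0 0.01 0; 0 0 0.03 0; 0 0 0.06 0; 0 0 0.08 0; 0 0 0.085 0; 0 0 0.085 0; 0 0 0.085 0"
}}

```text
clock: 19.45
position: [0.5072, -0.3005, 0.1702]
ee_rot: [-0.043, 0.706, 0.043, 0.705]
ft_force: [-0.6, -0.3, -2.4]
grip_width: 0.267
```

```bash
python3 shot.py l wrist scene
python3 - <<'E'
from m5 import *
I,pic=load('l_wrist'); d=np.load('pics/l_wrist.npy');C=cloud(I,d)
print('R',disc(I,pic,(392,20),(.5955,-.139)))
P=C[180:330,230:330].reshape(-1,3); g=P[abs(P[:,2]-.215)<.005]; print(len(g),g.mean(0),g.min(0),g.max(0))
E
```

```text
19.55 [ 0.5073 -0.3006  0.1703] yaw 0.12200503619791706 [ 0.0663  0.672  -3.241 ] 0.2641909470349824 [-0.1738  0.366   0.7874  1.6727 -0.2732  1.2186  0.7981]
R (array([ 0.5958, -0.1426]), np.int64(202), np.float64(1.3119012026351058), np.float64(0.1503702461171734))
3724 [ 0.5068 -0.2945  0.2136] [ 0.4889 -0.3059  0.21  ] [ 0.5238 -0.285   0.22  ]
```

View pics/l_wrist.png

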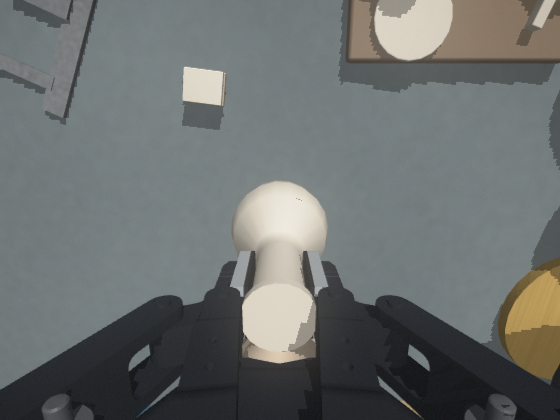

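View pics/l_scene.png

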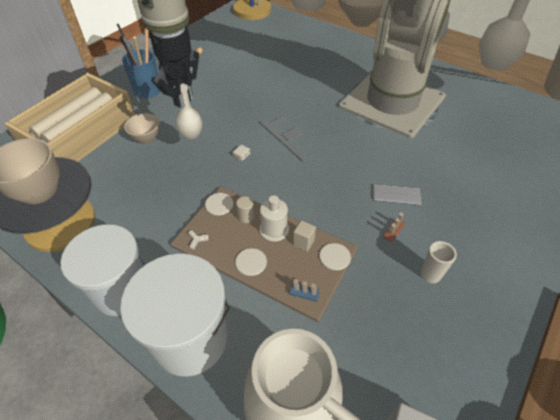

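```bash
cat > m6.py <<'E'
from m5 import *
def bottle(name,zt,uv,uvb):
    I,pic=load(name)
    g=cv2.cvtColor(pic,cv2.COLOR_BGR2GRAY)
    c=plane(I,uv,zt); print('lip ray',c)
    d=np.load(f'pics/{name}.npy');C=cloud(I,d)
    P=C[uv[1]-30:uv[1]+30,uv[0]-34:uv[0]+34].reshape(-1,3); q=P[(P[:,2]>zt-.004)&(P[:,2]<zt+.003)&(np.hypot(*(P[:,:2]-c[0,:2]).T)<.016)]; print('lip',len(q),q.mean(0),(q.min(0)+q.max(0))/2,np.ptp(q,axis=0))
    # belly sphere-ish: points below, fit sphere of radius .031 (belly) 
    m=mask(pic,0,.3,.3)
    u,v=uvb; S=C[v-35:v+15,u-45:u+45].reshape(-1,3); zb=zt-.096
    S=S[(S[:,2]>zb-.01)&(S[:,2]<zb+.02)&(np.hypot(*(S[:,:2]-c[0,:2]).T)<.04)]
    A=np.c_[2*S,np.ones(len(S))];s=np.linalg.lstsq(A,(S**2).sum(1),rcond=None)[0]; print('belly c',s[:3],'r',np.sqrt(s[3]+s[:3]@s[:3]),len(S))
E
python3 -c "
from m6 import *
bottle('l_wrist',.2135,(280,317),(280,222))"
```

```text
lip ray [[ 0.5078 -0.2989  0.2135]]
lip 3850 [ 0.5074 -0.2986  0.2135] [ 0.5077 -0.2993  0.2125] [0.0256 0.0265 0.0058]
belly c [ 0.5075 -0.2997  0.1215] r 0.029913194534257528 1470
```

Emit:
{"api": "move_arm", "payload": {
  "motion": "0.015 0.027 0.02 0; 0.035 0.063 0.02 0; 0.06 0.108 0.02 0; 0.078 0.14 0.02 0; 0.087 0.156 0.02 0; 0.0888 0.1595 0.02 0; 0.0888 0.1595 0 0; 0.0888 0.1595 -0.03 0; 0.0888 0.1595 -0.045 0; 0.0888 0.1595 -0.045 0"
}}

```text
clock: 20.8
position: [0.5953, -0.1422, 0.1248]
ee_rot: [-0.043, 0.707, 0.043, 0.705]
ft_force: [0.1, 0.2, -2.0]
grip_width: 0.269
```

Emit:
{"api": "move_arm", "payload": {
  "motion": "0 0 0 0; 0 0 0 0"
}}

```text
clock: 21.05
position: [0.597, -0.1416, 0.1271]
ee_rot: [-0.043, 0.705, 0.043, 0.706]
ft_force: [-0.1, -0.2, -3.3]
grip_width: 0.261
```

```bash
python3 shot.py m wrist scene; python3 -c "
from m6 import *
bottle('m_wrist',.168,(280,317),(280,222))
I,pic=load('m_wrist')
print('B',disc(I,pic,(420,60),(.673,.0146)))
"
```

```text
21.15 [ 0.5969 -0.1414  0.1268] yaw 0.12208587876583077 [-0.8214  0.1264 -3.8005] 0.2613169228573923 [-0.3843  0.4499  0.7002  1.6533 -0.3122  1.152   0.5171]
lip ray [[ 0.5976 -0.1416  0.168 ]]
lip 3257 [ 0.597  -0.1398  0.1702] [ 0.5978 -0.1404  0.1675] [0.0271 0.0261 0.007 ]
belly c [ 0.5974 -0.1408  0.0772] r 0.030010008175037593 1087
B (array([0.6729, 0.0132]), np.int64(156), np.float64(0.6372464055808342), np.float64(0.3156433946937758))
```

View pics/m_wrist.png

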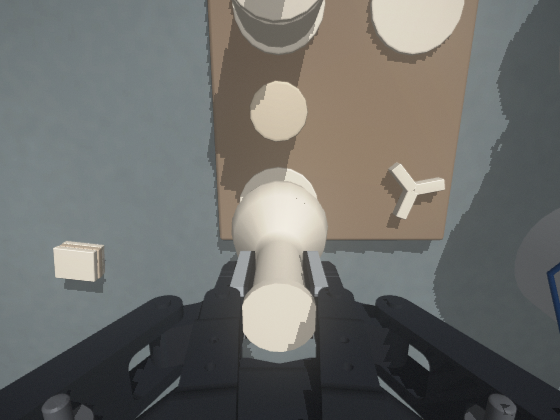

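View pics/m_scene.png

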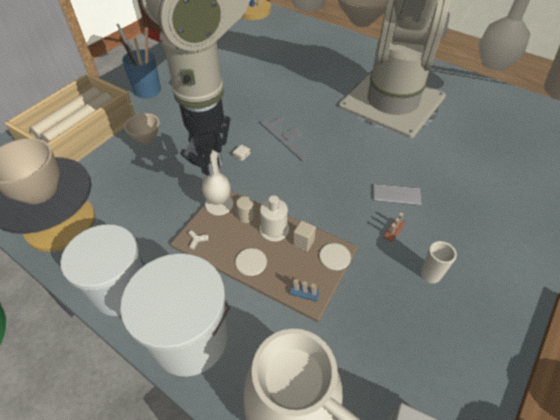

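```bash
python3 -c "
from m6 import *
I,pic=load('m_wrist'); C=cloud(I,np.load('pics/m_wrist.npy'))
g=(abs(C[...,2]-.065)<.004)&(np.hypot(C[...,0]-.5875,C[...,1]+.0685)<.025); q=C[g]; print(q.mean(0),np.ptp(q,axis=0))
c=np.array((q.mean(0))[:2]); print('R',c-.072*np.array([-.1217,.9926]))
print('Rarc',disc(I,pic,(270,180),(.596,-.14)))
"
```

```text
[ 0.5879 -0.0685  0.0651] [0.0351 0.0354 0.006 ]
R [ 0.5967 -0.1399]
Rarc (array([ 0.5967, -0.14  ]), np.int64(123), np.float64(0.8948796586716893), np.float64(0.2630497618552942))
```

Emit:
{"api": "move_arm", "payload": {
  "motion": "-0.0006 0.0006 -0.006 0; -0.0006 0.0006 -0.011 0; -0.0006 0.0006 -0.015 0; -0.0006 0.0006 -0.017 0; -0.0006 0.0006 -0.018 0; -0.0006 0.0006 -0.018 0"
}}

```text
clock: 21.9
position: [0.5959, -0.1408, 0.1082]
ee_rot: [-0.043, 0.706, 0.043, 0.706]
ft_force: [-0.2, -0.5, -2.7]
grip_width: 0.267
```

Emit:
{"api": "move_arm", "payload": {
  "motion": "0 0 -0.001 0; 0 0 -0.002 0; 0 0 -0.002 0; 0 0 -0.002 0"
}}

```text
clock: 22.4
position: [0.5964, -0.1408, 0.1067]
ee_rot: [-0.043, 0.705, 0.043, 0.706]
ft_force: [0.2, -0.1, 5.0]
grip_width: 0.268
```

Contact came at TCP z = 0.1067, exactly as expected. Releasing.

Emit:
{"api": "move_arm", "payload": {
  "motion": "0 0 0 0; 0 0 0 0; 0 0 0 0; 0 0 0 0",
  "grip": 0.6
}}

```text
clock: 22.9
position: [0.5957, -0.1408, 0.106]
ee_rot: [-0.043, 0.706, 0.043, 0.706]
ft_force: [-1.0, -0.3, -0.2]
grip_width: 0.603
```

Emit:
{"api": "move_arm", "payload": {
  "motion": "0 0 0.02 0; 0 0 0.05 0; 0 0 0.09 0; 0 0 0.11 0; 0 0 0.11 0; 0 0 0.11 0"
}}

```text
clock: 23.65
position: [0.5956, -0.1406, 0.216]
ee_rot: [-0.043, 0.706, 0.043, 0.706]
ft_force: [0.4, 0.5, 0.3]
grip_width: 0.597
```

```bash
python3 shot.py n wrist
python3 - <<'E'
from m5 import *
I,pic=load('n_wrist'); d=np.load('pics/n_wrist.npy');C=cloud(I,d)
g=(abs(C[...,2]-.15)<.004)&(np.hypot(C[...,0]-.5966,C[...,1]+.14)<.02); Q=C[g];print('lip',len(Q),Q.mean(0),np.ptp(Q,axis=0))
E
```

```text
23.7 [ 0.5955 -0.1406  0.2156] yaw 0.12203933068998937 [-0.3811 -0.6192 -0.1856] 0.5989398148750837 [-0.4142  0.3703  0.7365  1.5535 -0.2537  1.3171  0.4748]
lip 1292 [ 0.5963 -0.1389  0.1501] [0.0275 0.0281 0.0061]
```

View pics/n_wrist.png

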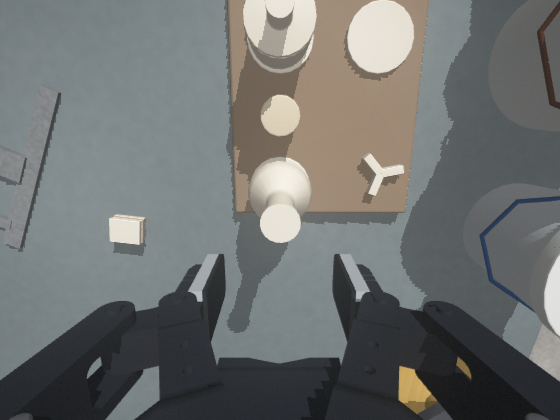

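Emit:
{"api": "move_arm", "payload": {
  "motion": "-0.012 0.046 0.02 0.157; -0.024 0.092 0.02 0.314; -0.036 0.138 0.02 0.471; -0.048 0.185 0.02 0.628; -0.06 0.231 0.02 0.785; -0.072 0.277 0.02 0.942; -0.085 0.323 0.02 1.1; -0.097 0.369 0.02 1.257; -0.109 0.416 0.02 1.414; -0.121 0.4616 0.02 1.571",
  "grip": 1
}}

```text
clock: 24.95
position: [0.4739, 0.3221, 0.2353]
ee_rot: [-0.531, 0.468, 0.531, 0.467]
ft_force: [0.1, 0.5, 1.2]
grip_width: 1.001
```

Emit:
{"api": "move_arm", "payload": {
  "motion": "0 0 0 0; 0 0 0 0; 0 0 0 0"
}}

```text
clock: 25.32
position: [0.4754, 0.3194, 0.236]
ee_rot: [0.529, -0.469, -0.529, -0.469]
ft_force: [-0.3, -0.6, -0.2]
grip_width: 0.999
```

```bash
python3 shot.py o wrist
python3 - <<'E'
from m5 import *
I,pic=load('o_wrist'); d=np.load('pics/o_wrist.npy');C=cloud(I,d)
g=(abs(C[...,2]-.085)<.003)&(np.hypot(C[...,0]-.475,C[...,1]-.321)<.035); Q=C[g];print(len(Q),Q.mean(0),np.ptp(Q,axis=0),(Q.min(0)+Q.max(0))/2)
print(fixfit(Q[:,:2],(.475,.321),.023,.008))
E
```

```text
25.375 [0.4754 0.3196 0.2361] yaw 1.6904225704184186 [-0.3418  0.4754  0.0923] 0.997162424824977 [-0.9261  0.2129  0.2971  1.6126 -0.0636  1.3258  1.0705]
679 [0.4742 0.3213 0.0849] [0.049  0.0491 0.0051] [0.4743 0.3211 0.0846]
(array([0.4742, 0.3211]), np.int64(679), np.float64(1.2082833221811131), np.float64(-0.4315781006034167))
```

View pics/o_wrist.png

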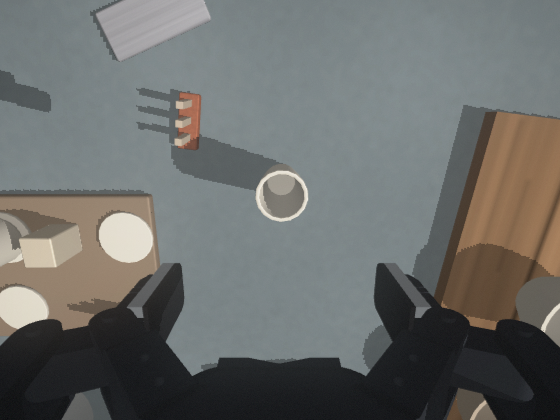

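Emit:
{"api": "move_arm", "payload": {
  "motion": "-0.0012 0.0016 -0.05 0; -0.0012 0.0016 -0.1 0; -0.0012 0.0016 -0.14 0; -0.0012 0.0016 -0.17 0; -0.0012 0.0016 -0.188 0; -0.0012 0.0016 -0.196 0; -0.0012 0.0016 -0.196 0; -0.0012 0.0016 -0.196 0"
}}

```text
clock: 26.38
position: [0.4743, 0.3229, 0.0413]
ee_rot: [0.53, -0.468, -0.53, -0.469]
ft_force: [-0.8, -0.3, -0.6]
grip_width: 1.0
```

Emit:
{"api": "move_arm", "payload": {
  "motion": "0 0 0 0; 0 0 0 0; 0 0 0 0; 0 0 0 0; 0 0 0 0; 0 0 0 0",
  "grip": 0.3,
  "force": 30
}}

```text
clock: 27.12
position: [0.474, 0.3226, 0.0407]
ee_rot: [0.53, -0.468, -0.53, -0.469]
ft_force: [-0.3, -0.6, 5.5]
grip_width: 0.554
```

Emit:
{"api": "move_arm", "payload": {
  "motion": "0 0 0.01 0; 0 0 0.03 0; 0 0 0.06 0; 0 0 0.1 0; 0 0 0.13 0; 0 0 0.14 0; 0 0 0.14 0; 0 0 0.14 0"
}}

```text
clock: 28.12
position: [0.473, 0.322, 0.1786]
ee_rot: [-0.529, 0.469, 0.53, 0.468]
ft_force: [-0.6, -0.1, -1.5]
grip_width: 0.552
```

```bash
python3 shot.py p wrist
python3 - <<'E'
from m5 import *
I,pic=load('p_wrist'); d=np.load('pics/p_wrist.npy')
print(rim(I,d,(200,360,220,370),.225,(.4742,.3212),.023))
E
```

```text
28.175 [0.473  0.322  0.1786] yaw 1.6930402576631638 [ 0.0358 -0.2731 -1.7168] 0.5589318923578911 [-0.926   0.2532  0.292   1.6885 -0.0769  1.2135  1.0773]
((array([0.4734, 0.3217]), np.int64(2810), np.float64(1.3517811674618043), np.float64(-0.2667172231816344)), np.float64(0.22302328625194626))
```

View pics/p_wrist.png

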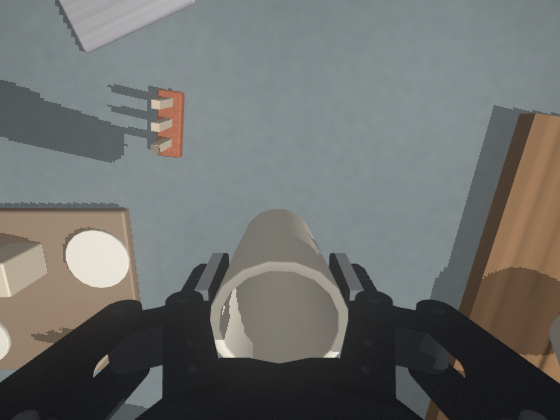

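Emit:
{"api": "move_arm", "payload": {
  "motion": "0.02 -0.031 0 0; 0.05 -0.077 0 0; 0.08 -0.123 0 0; 0.11 -0.169 0 0; 0.14 -0.215 0 0; 0.17 -0.261 0 0; 0.19 -0.293 0 0; 0.1995 -0.307 0 0; 0.1995 -0.307 0 0; 0.1995 -0.307 0 0"
}}

```text
clock: 29.42
position: [0.6726, 0.0176, 0.1797]
ee_rot: [-0.53, 0.468, 0.531, 0.468]
ft_force: [-0.1, 0.4, -0.3]
grip_width: 0.553
```

Emit:
{"api": "move_arm", "payload": {
  "motion": "0 0 -0.02 0; 0 0 -0.05 0; 0 0 -0.07 0; 0 0 -0.08 0; 0 0 -0.08 0; 0 0 -0.08 0"
}}

```text
clock: 30.18
position: [0.6738, 0.0154, 0.1011]
ee_rot: [0.53, -0.468, -0.529, -0.469]
ft_force: [1.3, -0.4, -1.3]
grip_width: 0.549
```

```bash
python3 shot.py q wrist scene
python3 - <<'E'
from m5 import *
I,pic=load('q_wrist'); d=np.load('pics/q_wrist.npy')
print(rim(I,d,(200,360,220,370),.145,(.6729,.0148),.023))
E
```

```text
30.275 [0.6738 0.0154 0.1012] yaw 1.6929387345837204 [-0.0409 -0.0667 -2.2012] 0.5523757914148272 [-0.4031  0.5569  0.4368  1.4892 -0.2479  1.1488  1.7701]
((array([0.6735, 0.015 ]), np.int64(3662), np.float64(1.4088487185641023), np.float64(-0.45528352639925834)), np.float64(0.14523061073367183))
```

View pics/q_wrist.png

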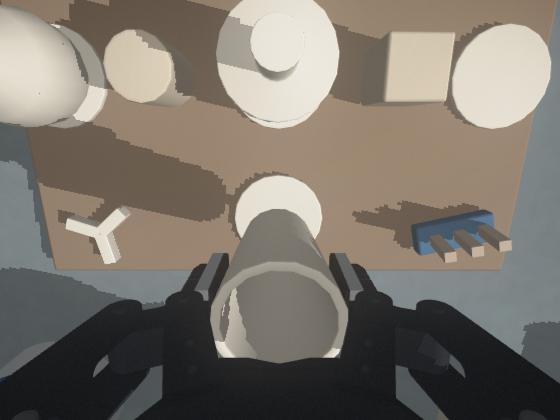

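View pics/q_scene.png

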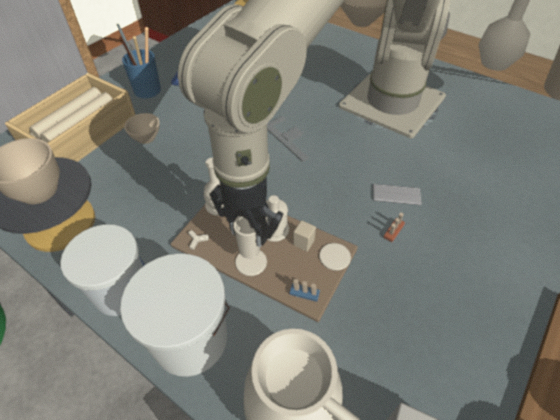

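Emit:
{"api": "move_arm", "payload": {
  "motion": "-0.0006 -0.0004 -0.01 0; -0.0006 -0.0004 -0.02 0; -0.0006 -0.0004 -0.03 0; -0.0006 -0.0004 -0.036 0; -0.0006 -0.0004 -0.039 0; -0.0006 -0.0004 -0.039 0; -0.0006 -0.0004 -0.039 0"
}}

```text
clock: 31.15
position: [0.6727, 0.0151, 0.0614]
ee_rot: [0.53, -0.468, -0.53, -0.469]
ft_force: [0.3, 0.0, -1.7]
grip_width: 0.552
```

Emit:
{"api": "move_arm", "payload": {
  "motion": "0 0 -0.001 0; 0 0 -0.002 0; 0 0 -0.002 0; 0 0 -0.002 0"
}}

```text
clock: 31.65
position: [0.6735, 0.015, 0.0607]
ee_rot: [0.53, -0.468, -0.529, -0.469]
ft_force: [-2.1, 0.2, 8.2]
grip_width: 0.554
```

Emit:
{"api": "move_arm", "payload": {
  "motion": "0 0 0.0005 0; 0 0 0.0005 0; 0 0 0.0005 0; 0 0 0.0005 0; 0 0 0.0005 0",
  "grip": 0.9
}}

```text
clock: 32.28
position: [0.6725, 0.015, 0.0596]
ee_rot: [-0.53, 0.469, 0.53, 0.469]
ft_force: [0.5, 0.4, -0.0]
grip_width: 0.901
```

Emit:
{"api": "move_arm", "payload": {
  "motion": "0 0 0.02 0; 0 0 0.06 0; 0 0 0.11 0; 0 0 0.15 0; 0 0 0.17 0; 0 0 0.17 0; 0 0 0.17 0"
}}

```text
clock: 33.15
position: [0.6722, 0.0151, 0.229]
ee_rot: [-0.529, 0.469, 0.53, 0.468]
ft_force: [-0.4, 1.1, -1.1]
grip_width: 0.903
```

```bash
python3 shot.py r wrist scene
python3 - <<'E'
from m5 import *
I,pic=load('r_wrist'); d=np.load('pics/r_wrist.npy');C=cloud(I,d)
def near(z,c,r,t=.003):
    g=(abs(C[...,2]-z)<t)&(np.hypot(C[...,0]-c[0],C[...,1]-c[1])<r); return C[g]
Q=near(.105,(.673,.0146),.035); print('beaker',fixfit(Q[:,:2],(.673,.0146),.023,.008),np.median(Q[:,2]))
Q=near(.116,(.5786,.003),.02); print('knob',Q.mean(0),len(Q))
Q=near(.15,(.5966,-.139),.03); print('lip',Q.mean(0),len(Q))
E
```

```text
33.25 [0.672  0.0151 0.2284] yaw 1.6929938482721163 [ 0.7435  0.0825 -0.3374] 0.8989638580828434 [-0.4182  0.4638  0.47    1.3455 -0.2076  1.3826  1.741 ]
beaker (array([0.6731, 0.0135]), np.int64(800), np.float64(1.1976306200288203), np.float64(-0.47202624979912916)) 0.1048717204055675
knob [0.5787 0.0024 0.1162] 594
lip [ 0.5965 -0.1387  0.1501] 1696
```

View pics/r_wrist.png

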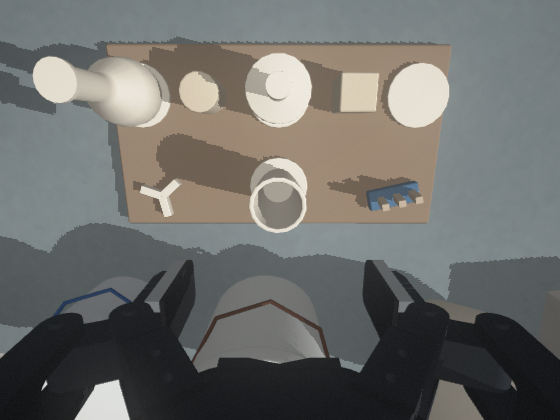

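Emit:
{"api": "move_arm", "payload": {
  "motion": "0 0 0.03 0; -0.03 0.04 0.05 0; -0.06 0.08 0.05 0; -0.09 0.12 0.05 0; -0.12 0.16 0.05 0; -0.15 0.2 0.05 0; -0.18 0.24 0.05 0; -0.2 0.28 0.05 0; -0.2 0.3 0.05 0; -0.2 0.3 0.05 0"
}}

```text
clock: 34.5
position: [0.4724, 0.3158, 0.2787]
ee_rot: [0.53, -0.469, -0.53, -0.468]
ft_force: [0.6, -0.7, -0.4]
grip_width: 0.899
```

```bash
python3 shot.py s top scene; python3 -c "
import cv2
t=cv2.imread('pics/s_top.png')[110:300,150:420];s=cv2.imread('pics/s_scene.png')[130:320,160:430]
import numpy as np
cv2.imwrite('pics/s_both.png',cv2.resize(np.hstack([t,s]),None,fx=1.48,fy=2.2,interpolation=2) if 0 else cv2.resize(np.vstack([t,s]),None,fx=1.5,fy=1.5,interpolation=2))"
```

```text
34.6 [0.4735 0.3134 0.2792] yaw 1.6909549095054082 [-0.4647 -1.5931 -0.0028] 0.8998432916459888 [-0.9196  0.1815  0.2936  1.5577 -0.052   1.4111  1.0687]
```

View pics/s_both.png

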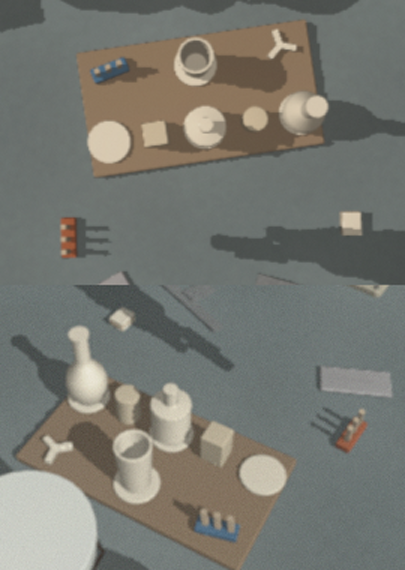

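Both overview crops show the lidded jar on the middle disc between the posts, the bottle on the disc beside the round post, and the beaker on the back disc. All stand upright and the arm is clear.

```bash
python3 -c "
from workcell import hand_in; print(hand_in())"
```

```text
the job is handed in; nothing more can be done
None
```

The kiln shelf is set as asked and the job is handed in. I placed the jar on the middle disc, then its lid, then the bottle on the right end disc next to the round post, and last the beaker on the back disc. It took about 35 s of the 109 s, and nothing tipped.

**Last checks:** wrist-camera depth put each piece about 1 mm or less from its disc's centre. The lid's knob top is at z = 0.116 m, which is the seated height. The final top and scene pictures show every piece upright and the arm clear of them.

**What disagreed:** the fixed cameras differ by about 4 to 5 mm in x and 2 mm in y. I therefore placed by the wrist camera, which agreed with the measured arm position to about 1 mm; the bottle grasp was up to 2 mm off, and I corrected for it.

**Forces:** the highest I read was about 18 N, when the jar touched its disc. No other check failed.

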